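# Put the bench things back into their foam cut-outs

## Task

Put the lighter, the steel bar, the tape roll and the black punch away, each into the foam tile whose cut-out matches its shape and size, so that it sits right down on the floor of the cut-out, the same way up as it started (the punch standing). Leave the spirit lamp and the red pot where they stand, and let go of everything at the end.

Things in the scene. Friction and masses are not known exactly. Their poses are not given: they have to be found in the camera images.
- lighter: Gas lighter lying flat, green with a pale end: 24 (x) x 76 (y, its length) x 12 mm high. Origin at the centre of its underside, z up. Grasp across x, with the fingertips 4 to 7 mm above its underside so that they stay above the foam when it is set down.
- knurled_bar: Short bare steel bar lying flat: 12 (x) x 60 (y, its length) x 12 mm high, does not roll. Origin at the centre of its underside, z up. Grasp across x, with the fingertips 4 to 7 mm above its underside so that they stay above the foam when it is set down.
- tape_roll: Roll of cream masking tape lying flat: ring of 62 mm outside and 43 mm inside diameter, 18 mm high, open through the middle. Origin at the centre of its underside, z up. Grasp across the outside, with the fingertips 4 to 10 mm above its underside.
- punch: Black turned setting punch standing upright, 92 mm tall: foot 32 mm diameter at the bottom, flared head 44 mm diameter at the top (widest 85 mm up). Origin at the centre of its foot, z up. Grasp round the head from above, pads 65 to 85 mm above the foot; treat it as a plain cone (32 mm at the foot, 44 mm at 85 mm up), with no room for the fingers in its waist.
- lighter_tile: Fixed foam tile lying on the desk: black foam sheet on a yellow backing, with one cut-out through which the yellow backing shows. Foam surface 6 mm above the desk, floor of the cut-out 3 mm above the desk (cut-out 3 mm deep). Origin on the desk at the centre of tile and cut-out, z up. Tile 64 (x) x 116 (y) mm; oblong cut-out 42 (x) x 94 (y) mm, the larger of the two oblong ones: the lighter's place, lighter's length along y, either end first.
- bar_tile: Fixed foam tile lying on the desk: black foam sheet on a yellow backing, with one cut-out through which the yellow backing shows. Foam surface 6 mm above the desk, floor of the cut-out 3 mm above the desk (cut-out 3 mm deep). Origin on the desk at the centre of tile and cut-out, z up. Tile 52 (x) x 98 (y) mm; oblong cut-out 30 (x) x 78 (y) mm, the smaller of the two oblong ones: the steel bar's place, the bar's length along y, either end first.
- ring_tile: Fixed foam tile lying on the desk: black foam sheet on a yellow backing, with one cut-out through which the yellow backing shows. Foam surface 6 mm above the desk, floor of the cut-out 3 mm above the desk (cut-out 3 mm deep). Origin on the desk at the centre of tile and cut-out, z up. Tile 100 x 100 mm; ring-shaped cut-out of 80 mm outside diameter round a foam core of 24 mm diameter that is level with the foam surface: the tape roll's place, the core inside its hole.
- punch_tile: Fixed foam tile lying on the desk: black foam sheet on a yellow backing, with one cut-out through which the yellow backing shows. Foam surface 6 mm above the desk, floor of the cut-out 3 mm above the desk (cut-out 3 mm deep). Origin on the desk at the centre of tile and cut-out, z up. Tile 72 x 72 mm; plain round cut-out of 52 mm diameter: the punch's place, its foot in the cut-out.
- spirit_lamp: Bystander, loose, not to be moved: squat violet glass spirit lamp, 68 mm diameter up to 54 mm, then a narrow collar and cap, 78 mm tall in all. Origin at the centre of its underside.
- red_pot: Bystander, loose, not to be moved: round open red plastic pot of metal findings, 85 mm diameter, 50 mm tall. Origin at the centre of its underside.
There are look-alikes about, which are no part of the job. What is shaped like the lighter_tile but orange is not meant. There is more than one size of the tape_roll; the one meant has the size given above.

How it is judged:
By the outcome, as a careful person would: the job done as asked, in the order asked, and still so for the second after the job is handed in, with the robot touching nothing.
It also fails if it takes over 115 s, if anything falls off the work surface, if the arm or the gripper's body presses on something with over 40 N, if the wrist force passes 120 N, or if a joint passes its speed limit or range.

## Robot

A 6-joint arm with a two-finger parallel gripper is mounted at the origin on a cart in front of the work surface, level with it; the furniture and walls round the work are solid. World frame = base frame: x ahead of the robot, y to its left, z up, the work surface at z = 0. Lengths are in m, angles in rad, forces in N, time in s.
With the tool pointing down it reaches from about 0.35 to 0.775 m from the base axis. Payload 5.5 kg.
Tool frame: the origin (TCP) lies at the very end of the fingers, on their centre line; the grasp point (between the pads) lies env.hold_point_z behind it (env.hold_point_z is the distance from the TCP to the grasp point, in m); z points along the fingers, y is the line along which they close (so a half turn about z gives the same grasp; the last joint's range is limited). The gripper opens to 85 mm and grips with 20 to 120 N. Pads are 22 mm wide; open, the fingers measure 114 mm over their backs; the gripper's body (76 mm by 85 mm) begins 54 mm behind the grasp point. The pads swing forward as they close: fully open they stand 13 mm farther back than shut.
Start: joints at [-1.245, 0.313, 0.046, 1.304, 0, 1.431], TCP at [0.258, -0.514, 0.231] pointing down, gripper open.
Joint ranges: [-2.76, 2.76], [-0.86, 1.69], [-1.03, 1.26], [-2.2, 2.34], [-1.47, 1.5], [-3.14, 3.14]. Speed limits (rad/s): [2.57, 2.57, 3.14, 3.14, 3.14, 3.14].

## Interface

Orientations are given as a unit quaternion [w, x, y, z].
In Python, from workcell import env gives the robot as it stands.
- The arm moves only by the tool carry_out, never from a script. Its argument "steps" is a list of rows, each a list of 3 entries, a list of its own where there are three numbers: the turn, a rotation vector about the tool's x, y, z in degrees, then the shift along the tool's x, y, z in cm, then the closure in counts, from 0 (fully open) to 255 (shut). A call has exactly 8 rows; each row is the pose to reach, as a shift and turn from the pose commanded when the call began, along the tool's axes at that moment; what a row does not reach only later rows make up. A row lasts 1/8 s, in which the tool goes at most 62.5 mm and 10.7 degrees, less where a joint would pass 70% of its speed; a pose out of reach is approached as far as the arm can. A call with a gripper value outside its range is refused whole. The fingers move at their own pace and stop on an object; "force" is the grip in N (left out, the last holds). Time passes only in rows, so rows that repeat a pose let the fingers close, or fill a call up. It gives the time, the measured TCP pose, the force, the opening and the grip force at its end, in the units of the state.
- env.get_state(): the state, without advancing time (a new reading comes with each control period).
- env.read_camera(name): name is "scene" or "top"; returns (picture, depth): 384x512x3 uint8, red, green, blue; 384x512 float32, m along the optical axis (not along the pixel's ray), 0 where there is no reading.
- env.get_calibration(name): a dict with "fx", "fy", "cx", "cy" (pixels), "origin" and "orientation" of the camera in the world. Camera axes: x right, y up, looking along -z (the intrinsics and any distortion apply to the point x, -y, -z); pixel columns grow to the right and rows downward; lengths in m; the calibration is good to about 2 mm. A picture is of the moment at which its call begins. get_calibration takes no time and is no camera call.
- env.hand_in(): hands the job in; it is judged then, once.
The state is a dict: "clock": time; "joint_pos": joint angles; "qvel": joint speeds; "tau": joint torques, N m; "tcp_pos": TCP position; "orientation": TCP orientation; "wrist_force": force on the tool from outside, world axes, zero at the start; "ft_torque": the same for the moment, N m; "finger_gap": finger opening in m; "grip_force": force on a finger pad.
Only numpy, scipy, OpenCV 4.12 (cv2) and the standard library are available. Lean on these libraries where they do the work, as an engineer would, in place of code of your own. Each camera call takes 0.05 s, during which the arm holds its last target. There are 200 camera calls.

## Working session

There is one attempt and no reset: what is moved stays moved. The work goes in short steps, Python scripts to look and compute and a tool call to move; the robot and the scene stay as the last step left them, time stands still between calls to the robot, and variables do not carry over. Pictures are saved under pics/ and viewed, at most 14 in all, crops included, and the job is handed in when it is done.

Besides the shell and the picture viewer there is one more tool, called by a JSON object that holds its "fn" and its "kwargs". carry_out: Moves the arm, as the interface text tells. Its arguments: {"type":"object","properties":{"steps":{"type":"array","items":{"type":"array"}},"force":{"type":"number"}},"required":["steps"]}

```bash
ls; mkdir -p pics; cat > h.py <<'E'
import numpy as np,cv2
from workcell import env
from scipy.spatial.transform import Rotation as R
def cal(n):
    c=env.get_calibration(n); q=c['orientation']; return c,R.from_quat([q[1],q[2],q[3],q[0]]).as_matrix(),np.array(c['origin'])
def cloud(n,d):
    c,M,o=cal(n); v,u=np.mgrid[:d.shape[0],:d.shape[1]]
    p=np.stack([(u-c['cx'])/c['fx']*d,-(v-c['cy'])/c['fy']*d,-d],-1)
    return p@M.T+o
def snap(n,f):
    a,d=env.read_camera(n); cv2.imwrite(f'pics/{f}.png',a[:,:,::-1]); np.savez(f'{f}.npz',a=a,d=d,P=cloud(n,d)); return a,d
E
python3 - <<'E'
from h import *
for n in('scene','top'):
    snap(n,n+'0'); print(env.get_calibration(n))
print(env.get_state(),env.hold_point_z)
E
```

```text
pics
{'fx': 448.7487323383741, 'fy': 448.7487323383741, 'cx': 260.31113798084857, 'cy': 186.14168639418295, 'origin': array([9.68615407e-05, 6.23111342e-01, 1.07926824e+00]), 'orientation': array([-0.2690257 , -0.10120339,  0.32202923,  0.90204225])}
{'fx': 457.02121286801804, 'fy': 457.02121286801804, 'cx': 256.7940500255211, 'cy': 196.6575927581159, 'origin': array([ 0.32611363, -0.07966169,  1.31975996]), 'orientation': array([-0.69928039, -0.04668509,  0.04737741,  0.71174632])}
{'clock': 0.1, 'joint_pos': array([-1.24456926e+00,  3.13926709e-01,  4.50828545e-02,  1.30360327e+00,
        6.99565141e-07,  1.43119120e+00]), 'qvel': array([ 0.00166369, -0.00116476,  0.00356448, -0.00092619,  0.00012878,
       -0.00027056]), 'tau': array([ 3.39200516e-03, -4.81725740e+01,  2.99243116e+01,  1.26956697e-02,
       -3.15963439e-05,  1.27390450e-06]), 'tcp_pos': array([ 0.25811042, -0.513297  ,  0.23049326]), 'orientation': array([-8.21840735e-04,  9.72997120e-01,  2.30815780e-01, -7.65587937e-05]), 'wrist_force': array([ 0.15002316, -0.07873345,  0.3262428 ]), 'ft_torque': array([ 0.02241705, -0.01177152,  0.02290199]), 'grip_force': 0.0, 'finger_gap': 0.0853146102840752} 0.0187
```

View pics/top0.png

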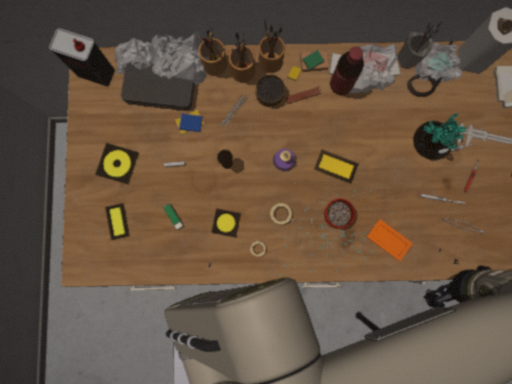

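View pics/scene0.png

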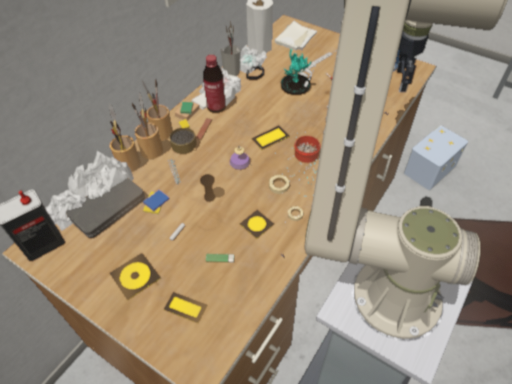

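```bash
cat >> h.py <<'E'
X1,Y1=0.56,0.47   # ortho: row=(X1-x)*1000, col=(Y1-y)*1000
def ortho(n,a,z,H=450,W=790,s=1000,x1=X1,y1=Y1):
    c,M,o=cal(n); r,k=np.mgrid[:H,:W]
    p=np.stack([x1-r/s,y1-k/s,np.full(r.shape,z)],-1)-o
    q=p@M
    return cv2.remap(a,(c['cx']+c['fx']*q[...,0]/-q[...,2]).astype('f4'),(c['cy']-c['fy']*q[...,1]/-q[...,2]).astype('f4'),cv2.INTER_CUBIC)
E
python3 - <<'E'
from h import *
f=np.load('top0.npz'); g=ortho('top',f['a'],0.003); np.save('g.npy',g)
cv2.imwrite('pics/ortho.png',np.clip(g[:,:,::-1]*1.4,0,255).astype('u1'))
h=cv2.cvtColor(g,cv2.COLOR_RGB2HSV)
m=((h[...,0]>23)&(h[...,0]<34)&(h[...,1]>170)&(h[...,2]>120)).astype('u1')
n,l,s,c=cv2.connectedComponentsWithStats(m)
for i in range(1,n):
    if s[i,4]>300:
        p=np.argwhere(l==i)[:,::-1].astype('f4'); (cx,cy),wh,an=cv2.minAreaRect(p); print('yellow',round(X1-cy/1000,4),round(Y1-cx/1000,4),wh,an,s[i,4])
P=f['P']
H=P[...,2]; print('table z',np.median(H[200:230,60:100]), np.median(H[235:260,180:240]))
for nm,(u,v,r) in dict(lighter=(173,216,18),bar=(174,164,16),tape=(281,213,16),small=(258,249,14),punch=(225,158,16),lamp=(285,159,16),pot=(339,213,20)).items():
    q=P[v-r:v+r,u-r:u+r].reshape(-1,3); t=q[:,2]>0.006+0*q[:,2]; t=q[q[:,2]>max(.006,q[:,2].max()*.6 if nm in('lighter','bar','tape','small') else .006)]
    (a,b),wh,an=cv2.minAreaRect(t[:,:2].astype('f4')*1000); print(nm,a,b,wh,an,'zmax',t[:,2].max(),len(t))
E
```

```text
yellow 0.4386 0.3231 (79.1433334350586, 30.612632751464844) 77.98851776123047 2305
yellow 0.429 0.009 (50.91168975830078, 52.32590103149414) 45.0 2176
table z 0.00038166670255623814 0.0009263141017983312
lighter 326.1136474609375 -79.66168975830078 (0.0, 0.0) 0.0 zmax 1.3197599595501315 6
bar 326.1136474609375 -79.66168975830078 (0.0, 0.0) 0.0 zmax 1.3197599595501315 7
tape 326.1136474609375 -79.66168975830078 (0.0, 0.0) 0.0 zmax 1.3197599595501315 1
small 326.1136474609375 -79.66168975830078 (0.0, 0.0) 0.0 zmax 1.3197599595501315 7
punch 492.0496520996094 -3.5823593139648438 (355.81719970703125, 81.76432800292969) 11.689289093017578 zmax 1.3197599595501315 253
lamp 488.13909912109375 -150.35964965820312 (96.92713928222656, 340.01007080078125) 82.33783721923828 zmax 1.3197599595501315 415
pot 426.2773132324219 -219.89508056640625 (119.90975189208984, 323.1318054199219) 15.177668571472168 zmax 1.3197599595501315 769
```

View pics/ortho.png

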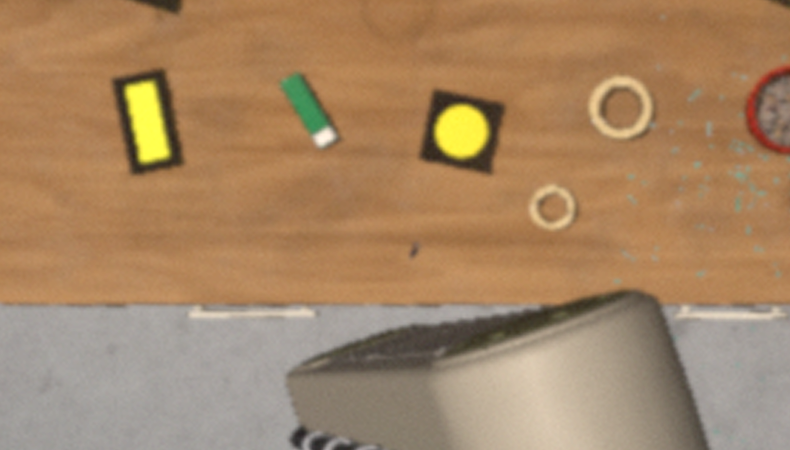

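```bash
sed -i 's/X1,Y1=0.56,0.47/X1,Y1=0.70,0.42/' h.py
python3 - <<'E'
from h import *
f=np.load('top0.npz')
def save(z): return ortho('top',f['a'],z)
g=save(.003); cv2.imwrite('pics/ortho2.png',np.clip(g[:,:,::-1]*1.4,0,255).astype('u1'))
h=cv2.cvtColor(g,cv2.COLOR_RGB2HSV)
m=((h[...,0]>23)&(h[...,0]<34)&(h[...,1]>170)&(h[...,2]>120)).astype('u1')
n,l,s,c=cv2.connectedComponentsWithStats(m)
def rep(nm,mm):
    p=np.argwhere(mm)[:,::-1].astype('f4'); p=np.stack([X1*1000-p[:,1],Y1*1000-p[:,0]],1).astype('f4')
    (cx,cy),(w,hh),an=cv2.minAreaRect(p)
    B=cv2.boxPoints(((cx,cy),(w,hh),an)); e=[B[1]-B[0],B[2]-B[1]]; e=max(e,key=np.linalg.norm); th=np.degrees(np.arctan2(e[1],e[0]))%180
    print(nm,'ctr mm %.1f %.1f'%(cx,cy),'size %.1f %.1f'%(w,hh),'long-axis deg from x %.1f'%th,'centroid',p.mean(0).round(1),len(p))
for i in range(1,n):
    if s[i,4]>300: rep('yellow',l==i)
P=f['P']; D=f['d']
for nm,(u,v,r,lo) in dict(lighter=(173,216,18,.008),bar=(174,164,16,.008),tape=(281,213,16,.011),small=(258,249,14,.009),punch=(225,158,17,.07),lamp=(285,159,16,.02),pot=(339,213,22,.035)).items():
    q=P[v-r:v+r,u-r:u+r].reshape(-1,3); d=D[v-r:v+r,u-r:u+r].ravel(); q=q[(d>0)&(q[:,2]>lo)&(q[:,2]<.2)]
    if len(q)<3: print(nm,len(q)); continue
    (a,b),wh,an=cv2.minAreaRect(q[:,:2].astype('f4')*1000); print(nm,'%.1f %.1f'%(a,b),np.round(wh),an,'zmax %.3f'%q[:,2].max(),len(q))
E
```

```text
yellow ctr mm 609.5 327.5 size 77.8 79.2 long-axis deg from x 135.0 centroid [609.4 327.4] 4553
yellow ctr mm 588.7 -315.7 size 94.6 41.8 long-axis deg from x 67.8 centroid [ 588.2 -316.7] 3625
yellow ctr mm 438.6 323.1 size 79.1 30.6 long-axis deg from x 12.0 centroid [438.5 323.3] 2305
yellow ctr mm 429.0 9.0 size 50.9 52.3 long-axis deg from x 135.0 centroid [429.   9.] 2176
lighter 440.8 153.6 [102.  32.] 27.329326629638672 zmax 0.021 213
bar 600.4 155.0 [52. 45.] 51.548648834228516 zmax 0.020 77
tape 451.4 -148.7 [59. 62.] 44.051395416259766 zmax 0.025 219
small 353.9 -83.4 [44. 44.] 44.24285888671875 zmax 0.021 107
punch 603.8 5.6 [41. 43.] 27.91685676574707 zmax 0.100 194
lamp 608.6 -163.0 [56. 59.] 40.56943130493164 zmax 0.081 298
pot 448.3 -313.2 [82. 82.] 87.98709869384766 zmax 0.056 188
```

View pics/ortho2.png

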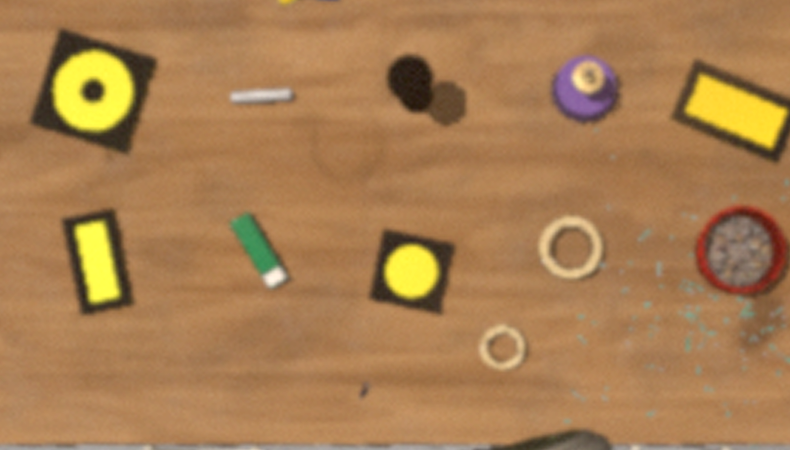

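```bash
cat >> h.py <<'E'
def rep(nm,mm,s=1000,x1=X1,y1=Y1):
    p=np.argwhere(mm); p=np.stack([x1*1000-p[:,0]*1000/s,y1*1000-p[:,1]*1000/s],1).astype('f4')
    (cx,cy),(w,hh),an=cv2.minAreaRect(p); B=cv2.boxPoints(((cx,cy),(w,hh),an)); e=max([B[1]-B[0],B[2]-B[1]],key=np.linalg.norm)
    print(nm,'rect %.1f %.1f'%(cx,cy),'size %.1f %.1f'%(w,hh),'axis %.1f'%(np.degrees(np.arctan2(e[1],e[0]))%180),'mean',p.mean(0).round(1))
def plan(x,y,z,c):
    """move needed to TCP x,y,z with closing line at world angle c deg"""
    s=env.get_state(); q=s['orientation']; T=R.from_quat([q[1],q[2],q[3],q[0]])
    best=None
    for k in(0,180,-180):
        a=np.radians(c+k); Y=np.array([np.cos(a),np.sin(a),0]); Z=np.array([0,0,-1.]); G=R.from_matrix(np.stack([np.cross(Y,Z),Y,Z],1))
        rv=(T.inv()*G).as_rotvec(degrees=True); q6=s['joint_pos'][5]+np.radians(rv[2])-(s['joint_pos'][0]-np.arctan2(y,x))
        if best is None or abs(q6)<abs(best[1]): best=(rv,q6)
    print('turn',best[0].round(1),'q6',round(best[1],2),'shift cm',(100*T.inv().apply(np.array([x,y,z])-s['tcp_pos'])).round(2),'at',s['tcp_pos'].round(4),'t',s['clock'])
E
python3 - <<'E'
from h import *
f=np.load('top0.npz')
def big(nm,r,c,z,fn):
    g=ortho('top',f['a'],z)[max(r-50,0):r+50,c-50:c+50]; h=cv2.cvtColor(g,cv2.COLOR_RGB2HSV).astype(int)
    m=fn(h,g.astype(int)).astype('u1'); n,l,s,_=cv2.connectedComponentsWithStats(m); i=1+s[1:,4].argmax()
    rep(nm,l==i,x1=X1-max(r-50,0)/1000,y1=Y1-(c-50)/1000); return cv2.resize(g,None,fx=2.6,fy=2.6)
a=big('lighter',251,260,.012,lambda h,g:((h[...,0]>40)&(h[...,0]<100)&(h[...,1]>60))|((h[...,1]<60)&(h[...,2]>110)))
b=big('bar',95,262,.012,lambda h,g:(h[...,1]<70)&(h[...,2]>70))
c=big('tape',247,571,.018,lambda h,g:(h[...,2]>150)&(h[...,1]<110))
d=big('small',347,502,.015,lambda h,g:(h[...,2]>150)&(h[...,1]<110))
e=big('punch',85,412,.088,lambda h,g:h[...,2]<42)
t=big('ltile',112,735,.003,lambda h,g:(h[...,0]>20)&(h[...,1]>170)&(h[...,2]>130))
cv2.imwrite('pics/crop.png',np.clip(np.vstack([np.hstack([a,b,c]),np.hstack([d,e,t])])[...,::-1]*1.4,0,255).astype('u1'))
plan(.448,.158,.15,27.3+90)
E
```

```text
lighter rect 449.3 159.8 size 76.9 22.6 axis 31.8 mean [449.6 160.1]
bar rect 602.5 157.5 size 12.4 61.3 axis 93.8 mean [602.6 157.3]
tape rect 451.4 -148.8 size 57.2 58.1 axis 116.6 mean [ 452.1 -147.7]
small rect 345.3 -65.7 size 26.8 7.9 axis 27.6 mean [345.4 -65.3]
punch rect 597.1 3.8 size 46.6 35.7 axis 6.3 mean [598.3   2.6]
ltile rect 589.2 -315.9 size 94.4 42.1 axis 67.4 mean [ 589.1 -315.9]
turn [-0.1 -0.  -0.6] q6 3.0 shift cm [ 47.12 -51.43   8.14] at [ 0.2581 -0.5133  0.2305] t 0.1
```

View pics/crop.png

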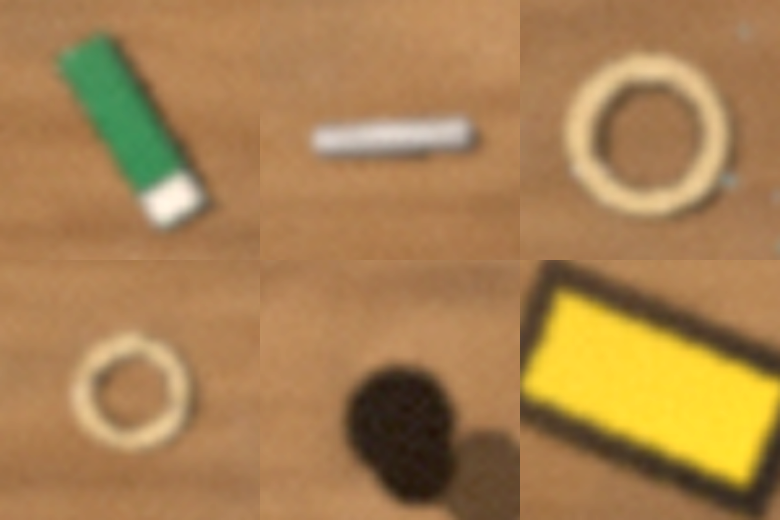

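{"fn": "carry_out", "kwargs": {"steps": [[[0, 0, -10], [5, -5.4, 0], 0], [[0, 0, -20], [9, -9.8, 0], 0], [[0, 0, -30], [13, -14.2, 0], 0], [[0, 0, -40], [17, -18.6, 0], 0], [[0, 0, -50], [21, -23, 0], 0], [[0, 0, -60], [25, -27.3, 0], 0], [[0, 0, -70], [29, -31.7, 0], 0], [[0, 0, -80], [33, -36, 0], 0]], "force": 40}}

```text
clock: 1.1
tcp_pos: [0.3914, -0.042, 0.2312]
orientation: [0.0, 0.595, 0.804, 0.0]
wrist_force: [0.8, -0.7, 0.4]
finger_gap: 0.0853
grip_force: 0.0
```

```bash
python3 - <<'E'
s=open('h.py').read()
s=s.replace("rv=(T.inv()*G).as_rotvec(degrees=True); q6=","rv=(T.inv()*G).as_rotvec(degrees=True)\n        for rv in (rv,rv-[0,0,360],rv+[0,0,360]):\n          q6=").replace("        if best is","          if best is")
open('h.py','w').write(s)
from h import *
plan(.4495,.160,.12,120); print(env.get_state()['joint_pos'].round(3))
E
```

```text
turn [  -0.    0. -103.] q6 -0.18 shift cm [17.62 11.46 11.12] at [ 0.3914 -0.042   0.2312] t 1.1
[-0.312 -0.039 -0.367  1.242 -0.     0.963]
```

{"fn": "carry_out", "kwargs": {"steps": [[[0, 0, -10.5], [3.5, 2.3, 1], 0], [[0, 0, -21], [7, 4.6, 2], 0], [[0, 0, -31.5], [10.5, 6.9, 3], 0], [[0, 0, -42], [14, 9.2, 4], 0], [[0, 0, -52.5], [17.62, 11.46, 6], 0], [[0, 0, -63], [17.62, 11.46, 8], 0], [[0, 0, -73.5], [17.62, 11.46, 10], 0], [[0, 0, -84], [17.62, 11.46, 11.1], 0]]}}

```text
clock: 2.1
tcp_pos: [0.4495, 0.1579, 0.1187]
orientation: [-0.001, -0.096, 0.995, -0.0]
wrist_force: [0.7, -0.1, -0.0]
finger_gap: 0.0854
grip_force: 0.0
```

```bash
python3 - <<'E'
from h import *
plan(.4495,.160,.0055,120)
f=snap('scene','s1'); a=f[0]
cv2.imwrite('pics/s1c.png',cv2.resize(a[150:330,110:310],None,fx=3,fy=3,interpolation=2)[...,::-1])
E
```

```text
turn [  0.   -0.1 -18.9] q6 -0.18 shift cm [-0.07  0.21 11.32] at [0.4495 0.1579 0.1187] t 2.1
```

View pics/s1c.png

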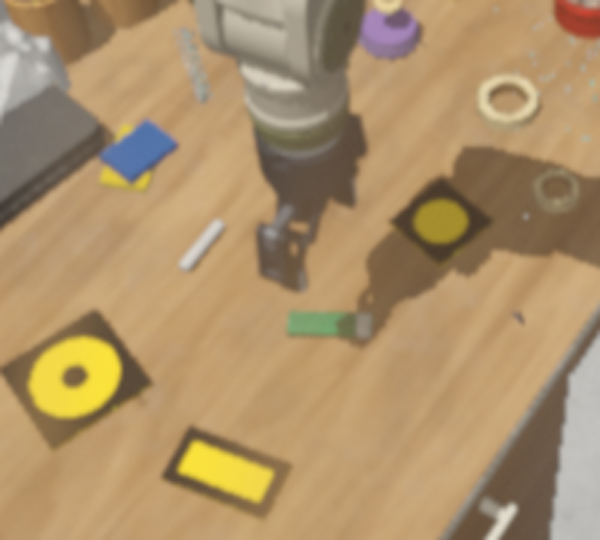

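{"fn": "carry_out", "kwargs": {"steps": [[[0, 0, -9.5], [0, 0, 3], 0], [[0, 0, -19], [0, 0, 6], 0], [[0, 0, -19], [0, 0, 8], 0], [[0, 0, -19], [0, 0, 9.5], 0], [[0, 0, -19], [0, 0, 10.5], 0], [[0, 0, -19], [0, 0, 10.5], 0], [[0, 0, -19], [0, 0, 10.5], 0], [[0, 0, -19], [0, 0, 10.5], 0]]}}

```text
clock: 3.15
tcp_pos: [0.4512, 0.1579, 0.0159]
orientation: [0.001, -0.256, 0.967, -0.0]
wrist_force: [-0.9, -0.7, 0.1]
finger_gap: 0.0851
grip_force: 0.0
```

```bash
python3 - <<'E'
from h import *
plan(.4495,.160,.0055,120)
plan(.589,-.316,.10,67.6-90)
E
```

```text
turn [-0.   0.1 -0.3] q6 -0.18 shift cm [0.04 0.27 1.04] at [0.4512 0.1579 0.0159] t 3.15
turn [1.000e-01 1.000e-01 1.421e+02] q6 1.47 shift cm [ 11.48 -48.    -8.4 ] at [0.4512 0.1579 0.0159] t 3.15
```

{"fn": "carry_out", "kwargs": {"steps": [[[0, 0, 0], [0, 0.25, 0.7], 0], [[0, 0, 0], [0, 0.25, 1.0], 0], [[0, 0, 0], [0, 0.25, 1.0], 0], [[0, 0, 0], [0, 0.25, 1.0], 255], [[0, 0, 0], [0, 0.25, 1.0], 255], [[0, 0, 0], [0, 0.25, 1.0], 255], [[0, 0, 0], [0, 0.25, 1.0], 255], [[0, 0, 0], [0, 0.25, 1.0], 255]]}}

```text
clock: 4.15
tcp_pos: [0.4496, 0.1599, 0.0056]
orientation: [0.0, -0.256, 0.967, -0.0]
wrist_force: [-1.3, -0.2, 4.3]
finger_gap: 0.0219
grip_force: 39.3
```

{"fn": "carry_out", "kwargs": {"steps": [[[0, 0, 0], [0, 0, 0], 255], [[0, 0, 0], [0, 0, 0], 255], [[0, 0, 0], [0, 0, -0.5], 255], [[0, 0, 0], [0, 0, -2], 255], [[0, 0, 0], [0, 0, -5], 255], [[0, 0, 0], [0, 0, -8], 255], [[0, 0, 0], [0, 0, -11], 255], [[0, 0, 0], [0, 0, -12], 255]]}}

```text
clock: 5.15
tcp_pos: [0.4505, 0.1601, 0.1269]
orientation: [0.002, -0.256, 0.967, -0.0]
wrist_force: [0.2, -0.1, 0.1]
finger_gap: 0.0226
grip_force: 39.2
```

```bash
python3 - <<'E'
from h import *
plan(.589,-.316,.13,67.6-90)
s=env.get_state();print(s['finger_gap'],s['grip_force'])
E
```

```text
turn [2.000e-01 1.000e-01 1.421e+02] q6 1.47 shift cm [ 11.55 -48.22  -0.29] at [0.4505 0.1601 0.1269] t 5.15
0.02256360927274098 39.17269388213754
```

{"fn": "carry_out", "kwargs": {"steps": [[[0, 0, -4], [1, -4, -0.3], 255], [[0, 0, -9], [2.4, -10, -0.3], 255], [[0, 0, -14], [3.8, -16, -0.3], 255], [[0, 0, -19], [5.3, -22, -0.3], 255], [[0, 0, -24], [6.7, -28, -0.3], 255], [[0, 0, -29], [8.1, -34, -0.3], 255], [[0, 0, -34], [9.5, -40, -0.3], 255], [[0, 0, -38], [10.8, -45, -0.3], 255]]}}

```text
clock: 6.15
tcp_pos: [0.5783, -0.2867, 0.1268]
orientation: [-0.0, -0.558, 0.83, 0.001]
wrist_force: [0.6, 1.4, -0.0]
finger_gap: 0.0216
grip_force: 39.2
```

{"fn": "carry_out", "kwargs": {"steps": [[[0, 0, 0], [2.2, -2.3, 0], 255], [[0, 0, 0], [2.2, -2.3, 0], 255], [[0, 0, 0], [2.2, -2.3, 2], 255], [[0, 0, 0], [2.2, -2.3, 4], 255], [[0, 0, 0], [2.2, -2.3, 6], 255], [[0, 0, 0], [2.2, -2.3, 8], 255], [[0, 0, 0], [2.2, -2.3, 8], 255], [[0, 0, 0], [2.2, -2.3, 8], 255]]}}

```text
clock: 7.15
tcp_pos: [0.5913, -0.313, 0.0487]
orientation: [-0.0, -0.557, 0.83, 0.0]
wrist_force: [0.3, -0.9, -0.0]
finger_gap: 0.0222
grip_force: 39.2
```

```bash
python3 - <<'E'
from h import *
plan(.589,-.316,.009,67.6-90)
a,d=snap('top','t2'); g=ortho('top',a,.02,H=220,W=250,x1=.70,y1=-.18)
cv2.imwrite('pics/t2c.png',cv2.resize(g,None,fx=2.4,fy=2.4,interpolation=2)[...,::-1])
E
```

```text
turn [  0.    0.  180.1] q6 1.47 shift cm [0.37 0.1  3.97] at [ 0.5913 -0.313   0.0487] t 7.15
```

View pics/t2c.png

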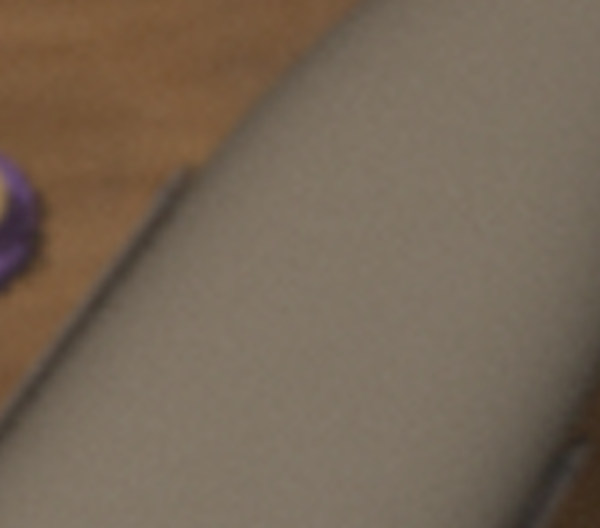

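{"fn": "carry_out", "kwargs": {"steps": [[[0, 0, 0], [0.37, 0.1, 1], 255], [[0, 0, 0], [0.37, 0.1, 2.2], 255], [[0, 0, 0], [0.37, 0.1, 3.2], 255], [[0, 0, 0], [0.37, 0.1, 3.7], 255], [[0, 0, 0], [0.37, 0.1, 4], 255], [[0, 0, 0], [0.37, 0.1, 4], 255], [[0, 0, 0], [0.37, 0.1, 4], 255], [[0, 0, 0], [0.37, 0.1, 4], 0]]}}

```text
clock: 8.2
tcp_pos: [0.5893, -0.3168, 0.0084]
orientation: [0.0, -0.557, 0.831, -0.0]
wrist_force: [0.6, -0.0, -0.3]
finger_gap: 0.039
grip_force: 0.0
```

{"fn": "carry_out", "kwargs": {"steps": [[[0, 0, 0], [0, 0, 0], 0], [[0, 0, 0], [0, 0, 0], 0], [[0, 0, 0], [0, 0, -1], 0], [[0, 0, 0], [0, 0, -5], 0], [[0, 0, 0], [0, 0, -10], 0], [[0, 0, 0], [0, 0, -14], 0], [[0, 0, 0], [0, 0, -14], 0], [[0, 0, 0], [0, 0, -14], 0]]}}

```text
clock: 9.2
tcp_pos: [0.5889, -0.3166, 0.1485]
orientation: [0.0, -0.557, 0.831, -0.0]
wrist_force: [-1.0, 0.1, -0.4]
finger_gap: 0.0858
grip_force: 0.0
```

```bash
python3 - <<'E'
from h import *
plan(.603,.1575,.13,3.5)
E
```

```text
turn [ -0.   -0.  -25.8] q6 -1.38 shift cm [-44.39  16.69   1.83] at [ 0.5889 -0.3166  0.1485] t 9.2
```

{"fn": "carry_out", "kwargs": {"steps": [[[0, 0, -3], [-4, 1.5, 0], 0], [[0, 0, -6], [-9.5, 3.6, 0], 0], [[0, 0, -10], [-15, 5.6, 0], 0], [[0, 0, -14], [-21, 7.9, 0], 0], [[0, 0, -18], [-27, 10.2, 0], 0], [[0, 0, -22], [-33, 12.4, 0], 0], [[0, 0, -25.8], [-39, 14.7, 0], 0], [[0, 0, -25.8], [-44.4, 16.7, 0], 0]]}}

```text
clock: 10.2
tcp_pos: [0.6017, 0.1576, 0.1465]
orientation: [0.001, 0.728, -0.685, -0.001]
wrist_force: [1.3, -0.4, -0.0]
finger_gap: 0.0856
grip_force: 0.0
```

{"fn": "carry_out", "kwargs": {"steps": [[[0, 0, 0], [0, 0, 0], 0], [[0, 0, 0], [0, 0, 3], 0], [[0, 0, 0], [0, 0, 6], 0], [[0, 0, 0], [0, 0, 9], 0], [[0, 0, 0], [0, 0, 11.5], 0], [[0, 0, 0], [0, 0, 11.5], 0], [[0, 0, 0], [0, 0, 11.5], 0], [[0, 0, 0], [0, 0, 11.5], 0]]}}

```text
clock: 11.2
tcp_pos: [0.604, 0.1556, 0.0346]
orientation: [-0.001, 0.728, -0.685, 0.001]
wrist_force: [-0.3, -0.3, -0.3]
finger_gap: 0.0853
grip_force: 0.0
```

```bash
python3 - <<'E'
from h import *
plan(.603,.1575,.0055,3.5)
a,d=snap('top','t3'); g=ortho('top',a,.01,H=220,W=250,x1=.70,y1=-.18)
b,_=snap('scene','s3'); 
cv2.imwrite('pics/t3c.png',np.hstack([cv2.resize(g,(400,400)),cv2.resize(b[140:300,100:260],(400,400),interpolation=2)])[...,::-1])
E
```

```text
turn [-0.1  0.  -0. ] q6 -1.38 shift cm [-0.2   0.1   2.91] at [0.604  0.1556 0.0346] t 11.2
```

View pics/t3c.png

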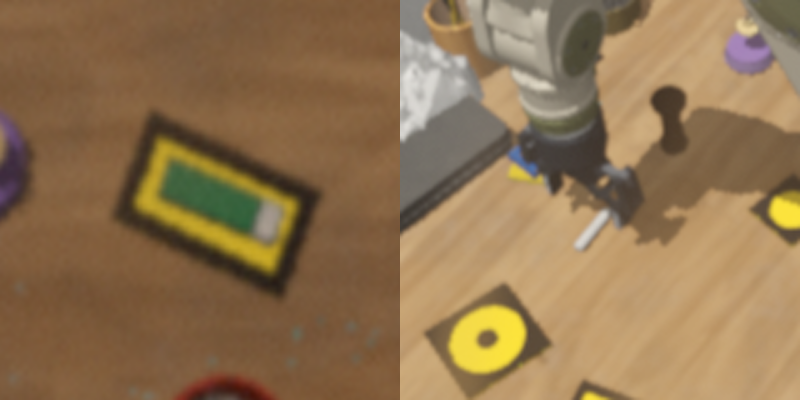

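The lighter sits centred in its cut-out (left half, about pixel 220,200), and the gripper straddles the bar (right half, about 595,228).

{"fn": "carry_out", "kwargs": {"steps": [[[0, 0, 0], [-0.2, 0.1, 1.5], 0], [[0, 0, 0], [-0.2, 0.1, 2.6], 0], [[0, 0, 0], [-0.2, 0.1, 2.9], 0], [[0, 0, 0], [-0.2, 0.1, 2.9], 0], [[0, 0, 0], [-0.2, 0.1, 2.9], 255], [[0, 0, 0], [-0.2, 0.1, 2.9], 255], [[0, 0, 0], [-0.2, 0.1, 2.9], 255], [[0, 0, 0], [-0.2, 0.1, 2.9], 255]]}}

```text
clock: 12.3
tcp_pos: [0.6021, 0.1577, 0.0045]
orientation: [-0.0, 0.728, -0.685, 0.0]
wrist_force: [0.4, 0.1, 0.7]
finger_gap: 0.0121
grip_force: 0.3
```

{"fn": "carry_out", "kwargs": {"steps": [[[0, 0, 0], [0, 0, 0], 255], [[0, 0, 0], [0, 0, 0], 255], [[0, 0, 0], [0, 0, 0], 255], [[0, 0, 0], [0, 0, -1], 255], [[0, 0, 0], [0, 0, -3], 255], [[0, 0, 0], [0, 0, -6], 255], [[0, 0, 0], [0, 0, -8], 255], [[0, 0, 0], [0, 0, -8], 255]]}}

```text
clock: 13.3
tcp_pos: [0.6032, 0.1579, 0.0862]
orientation: [-0.001, 0.728, -0.685, 0.001]
wrist_force: [0.3, -0.1, 0.1]
finger_gap: 0.0105
grip_force: 40.9
```

```bash
python3 - <<'E'
from h import *
plan(.4385,.323,.08,102)
E
```

```text
turn [-0.2  0.2 81.5] q6 0.43 shift cm [-17.48  15.43   0.57] at [0.6032 0.1579 0.0862] t 13.3
```

{"fn": "carry_out", "kwargs": {"steps": [[[0, 0, 10.2], [-3.5, 3.1, 0], 255], [[0, 0, 20.4], [-7, 6.2, 0], 255], [[0, 0, 30.6], [-10.5, 9.3, 0], 255], [[0, 0, 40.8], [-14, 12.4, 0], 255], [[0, 0, 51], [-17.5, 15.4, 0], 255], [[0, 0, 61.2], [-17.5, 15.4, 0.6], 255], [[0, 0, 71.4], [-17.5, 15.4, 2], 255], [[0, 0, 81.5], [-17.5, 15.4, 4], 255]]}}

```text
clock: 14.3
tcp_pos: [0.4369, 0.3231, 0.0432]
orientation: [-0.0, -0.102, 0.995, -0.0]
wrist_force: [0.4, 0.4, -0.9]
finger_gap: 0.0105
grip_force: 40.9
```

```bash
python3 - <<'E'
from h import *
env.read_camera('top'); env.read_camera('top'); plan(.4385,.323,.0082,102)
E
```

```text
turn [-0.1 -0.3 -0. ] q6 0.43 shift cm [-0.39  0.05  3.3 ] at [0.435  0.3218 0.0412] t 14.4
```

{"fn": "carry_out", "kwargs": {"steps": [[[0, 0, 0], [-0.2, 0, 1], 255], [[0, 0, 0], [-0.2, 0, 2], 255], [[0, 0, 0], [-0.2, 0, 3], 255], [[0, 0, 0], [-0.2, 0, 3.4], 255], [[0, 0, 0], [-0.2, 0, 3.65], 255], [[0, 0, 0], [-0.2, 0, 3.65], 255], [[0, 0, 0], [-0.2, 0, 3.65], 255], [[0, 0, 0], [-0.2, 0, 3.65], 0]]}}

```text
clock: 15.4
tcp_pos: [0.4397, 0.3236, 0.008]
orientation: [0.0, -0.104, 0.995, 0.0]
wrist_force: [1.1, 0.0, -0.0]
finger_gap: 0.0277
grip_force: 0.0
```

{"fn": "carry_out", "kwargs": {"steps": [[[0, 0, 0], [0, 0, 0], 0], [[0, 0, 0], [0, 0, 0], 0], [[0, 0, 0], [0, 0, -1], 0], [[0, 0, 0], [0, 0, -5], 0], [[0, 0, 0], [0, 0, -10], 0], [[0, 0, 0], [0, 0, -12], 0], [[0, 0, 0], [0, 0, -12], 0], [[0, 0, 0], [0, 0, -12], 0]]}}

```text
clock: 16.4
tcp_pos: [0.4389, 0.3231, 0.127]
orientation: [-0.001, -0.104, 0.995, -0.0]
wrist_force: [-0.3, -0.8, -0.7]
finger_gap: 0.0853
grip_force: 0.0
```

```bash
python3 - <<'E'
from h import *
for c in(90,60,120,75): plan(.4515,-.150,.13,c)
print(env.get_state()['joint_pos'].round(2))
E
```

```text
turn [-0.  -0.1 12. ] q6 -0.32 shift cm [  8.6  -46.54  -0.27] at [0.4389 0.3231 0.127 ] t 16.4
turn [-0.  -0.1 42. ] q6 0.2 shift cm [  8.6  -46.54  -0.27] at [0.4389 0.3231 0.127 ] t 16.4
turn [ -0.   -0.1 -18. ] q6 -0.84 shift cm [  8.6  -46.54  -0.27] at [0.4389 0.3231 0.127 ] t 16.4
turn [-0.  -0.1 27. ] q6 -0.06 shift cm [  8.6  -46.54  -0.27] at [0.4389 0.3231 0.127 ] t 16.4
[ 0.49  0.31 -0.22  1.04 -0.    0.28]
```

{"fn": "carry_out", "kwargs": {"steps": [[[0, 0, 2], [0.9, -4.5, -0.2], 0], [[0, 0, 4], [1.9, -10, -0.2], 0], [[0, 0, 6], [3, -16, -0.2], 0], [[0, 0, 8], [4.1, -22, -0.2], 0], [[0, 0, 10], [5.2, -28, -0.2], 0], [[0, 0, 12], [6.3, -34, -0.2], 0], [[0, 0, 12], [7.4, -40, -0.2], 0], [[0, 0, 12], [8.6, -46.5, -0.2], 0]]}}

```text
clock: 17.4
tcp_pos: [0.4506, -0.1471, 0.1283]
orientation: [-0.001, 0.0, 1.0, 0.001]
wrist_force: [0.6, -0.1, 0.2]
finger_gap: 0.0851
grip_force: 0.0
```

{"fn": "carry_out", "kwargs": {"steps": [[[0, 0, 0], [0, 0, 0], 0], [[0, 0, 0], [0, 0, 3], 0], [[0, 0, 0], [0, 0, 6], 0], [[0, 0, 0], [0, 0, 8], 0], [[0, 0, 0], [0, 0, 8], 0], [[0, 0, 0], [0, 0, 8], 0], [[0, 0, 0], [0, 0, 8], 0], [[0, 0, 0], [0, 0, 8], 0]]}}

```text
clock: 18.4
tcp_pos: [0.4524, -0.1459, 0.0506]
orientation: [0.001, 0.0, 1.0, -0.0]
wrist_force: [0.3, 0.2, -0.4]
finger_gap: 0.0852
grip_force: 0.0
```

```bash
python3 - <<'E'
from h import *
plan(.4515,-.150,.004,90)
a,d=snap('top','t4'); g=ortho('top',a,.01,H=200,W=200,x1=.54,y1=.42)
b,_=snap('scene','s4'); plan(.4515,-.150,.004,90)
cv2.imwrite('pics/t4c.png',np.hstack([cv2.resize(g,(400,400)),cv2.resize(b[120:240,210:330],(400,400),interpolation=2)])[...,::-1])
E
```

```text
turn [-0.   0.1 -0. ] q6 -0.32 shift cm [ 0.1  -0.41  4.66] at [ 0.4524 -0.1459  0.0506] t 18.4
turn [-0.   0.1 -0. ] q6 -0.32 shift cm [ 0.07 -0.41  4.63] at [ 0.4522 -0.1458  0.0503] t 18.5
```

View pics/t4c.png

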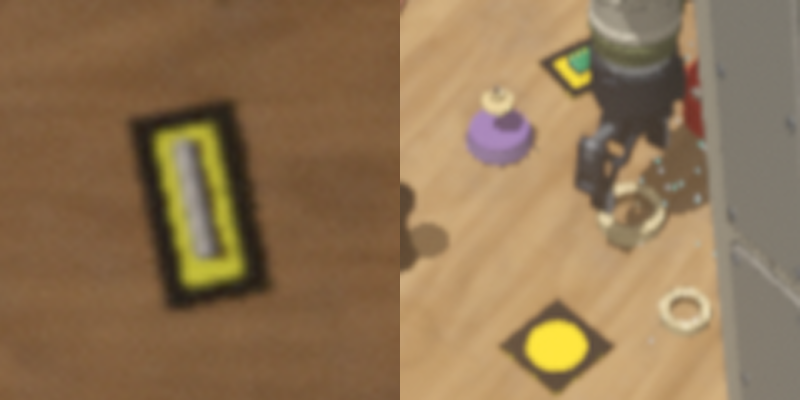

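The bar lies inside its cut-out (left half, about 198,200). The gripper is over the larger tape roll (right half, about 632,210).

{"fn": "carry_out", "kwargs": {"steps": [[[0, 0, 0], [0.1, -0.4, 1], 0], [[0, 0, 0], [0.1, -0.4, 2.5], 0], [[0, 0, 0], [0.1, -0.4, 4], 0], [[0, 0, 0], [0.1, -0.4, 4.7], 0], [[0, 0, 0], [0.1, -0.4, 4.7], 0], [[0, 0, 0], [0.1, -0.4, 4.7], 255], [[0, 0, 0], [0.1, -0.4, 4.7], 255], [[0, 0, 0], [0.1, -0.4, 4.7], 255]]}}

```text
clock: 19.5
tcp_pos: [0.4514, -0.15, 0.0037]
orientation: [0.001, 0.0, 1.0, -0.0]
wrist_force: [-0.9, -0.5, 6.8]
finger_gap: 0.0597
grip_force: 42.8
```

{"fn": "carry_out", "kwargs": {"steps": [[[0, 0, 0], [0, 0, 0], 255], [[0, 0, 0], [0, 0, 0], 255], [[0, 0, 0], [0, 0, 0], 255], [[0, 0, 0], [0, 0, -1], 255], [[0, 0, 0], [0, 0, -5], 255], [[0, 0, 0], [0, 0, -10], 255], [[0, 0, 0], [0, 0, -14], 255], [[0, 0, 0], [0, 0, -14], 255]]}}

```text
clock: 20.5
tcp_pos: [0.4532, -0.1509, 0.1467]
orientation: [0.003, 0.0, 1.0, -0.002]
wrist_force: [0.5, -0.2, -1.2]
finger_gap: 0.0597
grip_force: 43.8
```

```bash
python3 - <<'E'
from h import *
plan(.6095,.3275,.15,90)
plan(.6095,.3275,.15,118)
E
```

```text
turn [-0.2  0.4 -0. ] q6 0.49 shift cm [-15.62  47.84  -0.4 ] at [ 0.4532 -0.1509  0.1467] t 20.5
turn [ -0.3   0.3 -28. ] q6 0.0 shift cm [-15.62  47.84  -0.4 ] at [ 0.4532 -0.1509  0.1467] t 20.5
```

{"fn": "carry_out", "kwargs": {"steps": [[[0, 0, 0], [-1.2, 3.7, 0], 255], [[0, 0, 0], [-2.8, 8.6, 0], 255], [[0, 0, 0], [-4.7, 14.3, 0], 255], [[0, 0, 0], [-6.6, 20, 0], 255], [[0, 0, 0], [-8.5, 25.9, 0], 255], [[0, 0, 0], [-10.4, 31.7, 0], 255], [[0, 0, 0], [-12.3, 37.4, 0], 255], [[0, 0, 0], [-14, 42.6, 0], 255]]}}

```text
clock: 21.5
tcp_pos: [0.5907, 0.2783, 0.1414]
orientation: [-0.001, -0.0, 1.0, -0.0]
wrist_force: [0.8, -0.2, 0.3]
finger_gap: 0.0602
grip_force: 43.8
```

{"fn": "carry_out", "kwargs": {"steps": [[[0, 0, 0], [-1, 3, 0], 255], [[0, 0, 0], [-1.7, 5.2, 0], 255], [[0, 0, 0], [-1.7, 5.2, 2], 255], [[0, 0, 0], [-1.7, 5.2, 5], 255], [[0, 0, 0], [-1.7, 5.2, 8], 255], [[0, 0, 0], [-1.7, 5.2, 10], 255], [[0, 0, 0], [-1.7, 5.2, 10], 255], [[0, 0, 0], [-1.7, 5.2, 10], 255]]}}

```text
clock: 22.5
tcp_pos: [0.608, 0.3283, 0.043]
orientation: [-0.0, 0.0, 1.0, -0.0]
wrist_force: [0.6, 0.3, -0.8]
finger_gap: 0.06
grip_force: 43.8
```

```bash
python3 - <<'E'
from h import *
plan(.6095,.3275,.0065,90)
b,_=snap('scene','s5'); plan(.6095,.3275,.0065,90)
cv2.imwrite('pics/s5c.png',cv2.resize(b[210:330,70:200],(520,480),interpolation=2)[...,::-1])
E
```

```text
turn [-0. -0. -0.] q6 0.49 shift cm [-0.15 -0.08  3.65] at [0.608  0.3283 0.043 ] t 22.5
turn [ 0.   0.1 -0. ] q6 0.49 shift cm [-0.09 -0.1   3.72] at [0.6086 0.3285 0.0437] t 22.55
```

View pics/s5c.png

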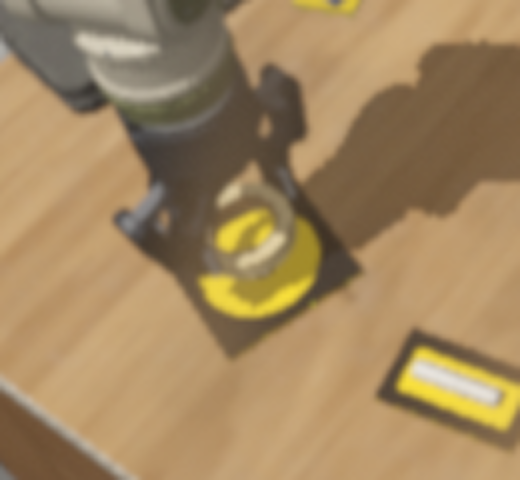

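The tape roll is held level over its tile (roll about 255,230; tile centre about 262,262). Next I lower it, let go and go back up.

{"fn": "carry_out", "kwargs": {"steps": [[[0, 0, 0], [-0.1, -0.1, 1], 255], [[0, 0, 0], [-0.1, -0.1, 2], 255], [[0, 0, 0], [-0.1, -0.1, 3], 255], [[0, 0, 0], [-0.1, -0.1, 3.4], 255], [[0, 0, 0], [-0.1, -0.1, 3.65], 255], [[0, 0, 0], [-0.1, -0.1, 3.65], 255], [[0, 0, 0], [-0.1, -0.1, 3.65], 255], [[0, 0, 0], [-0.1, -0.1, 3.65], 0]]}}

```text
clock: 23.55
tcp_pos: [0.6094, 0.3274, 0.0064]
orientation: [0.0, 0.0, 1.0, 0.0]
wrist_force: [0.4, -0.1, -0.1]
finger_gap: 0.0754
grip_force: 0.0
```

{"fn": "carry_out", "kwargs": {"steps": [[[0, 0, 0], [0, 0, 0], 0], [[0, 0, 0], [0, 0, 0], 0], [[0, 0, 0], [0, 0, -1], 0], [[0, 0, 0], [0, 0, -5], 0], [[0, 0, 0], [0, 0, -10], 0], [[0, 0, 0], [0, 0, -14], 0], [[0, 0, 0], [0, 0, -14.5], 0], [[0, 0, 0], [0, 0, -14.5], 0]]}}

```text
clock: 24.55
tcp_pos: [0.6091, 0.3273, 0.1518]
orientation: [0.0, 0.0, 1.0, 0.0]
wrist_force: [0.6, -0.7, -0.0]
finger_gap: 0.0855
grip_force: 0.0
```

```bash
python3 - <<'E'
from h import *
plan(.6045,.005,.15,90)
E
```

```text
turn [ 0.   0.1 -0. ] q6 0.01 shift cm [  0.45 -32.23   0.17] at [0.6091 0.3273 0.1518] t 24.55
```

{"fn": "carry_out", "kwargs": {"steps": [[[0, 0, 0], [0.1, -4, 0], 0], [[0, 0, 0], [0.1, -9, 0], 0], [[0, 0, 0], [0.2, -15, 0], 0], [[0, 0, 0], [0.3, -21, 0], 0], [[0, 0, 0], [0.4, -27, 0], 0], [[0, 0, 0], [0.45, -32.2, 0], 0], [[0, 0, 0], [0.45, -32.2, 0], 0], [[0, 0, 0], [0.45, -32.2, 0], 0]]}}

```text
clock: 25.55
tcp_pos: [0.6034, 0.0054, 0.1498]
orientation: [-0.001, 0.0, 1.0, 0.0]
wrist_force: [-0.0, -0.7, -0.2]
finger_gap: 0.0852
grip_force: 0.0
```

```bash
python3 - <<'E'
from h import *
plan(.6045,.005,.06,90)
a,_=snap('top','t6'); g=ortho('top',a,.01,H=200,W=200,x1=.71,y1=.42)
f=np.load('scene0.npz')['a']
o1=ortho('scene',f,.088,H=120,W=120,x1=.66,y1=.06)
o2=ortho('top',np.load('top0.npz')['a'],.088,H=120,W=120,x1=.66,y1=.06)
b,_=snap('scene','s6')
L=lambda x:cv2.resize(x,(390,290) if x.shape[0]!=x.shape[1] else (290,290),interpolation=2)
r1=np.hstack([L(g),L(b[90:210,150:310])]);r2=np.hstack([L(o1),L(o2)]); r2=np.pad(r2,((0,0),(0,r1.shape[1]-r2.shape[1]),(0,0)))
cv2.imwrite('pics/m6.png',np.vstack([r1,r2])[...,::-1])
E
```

```text
turn [ 0.  -0.2 -0.1] q6 0.01 shift cm [-0.13 -0.05  8.98] at [0.6034 0.0054 0.1498] t 25.55
```

View pics/m6.png

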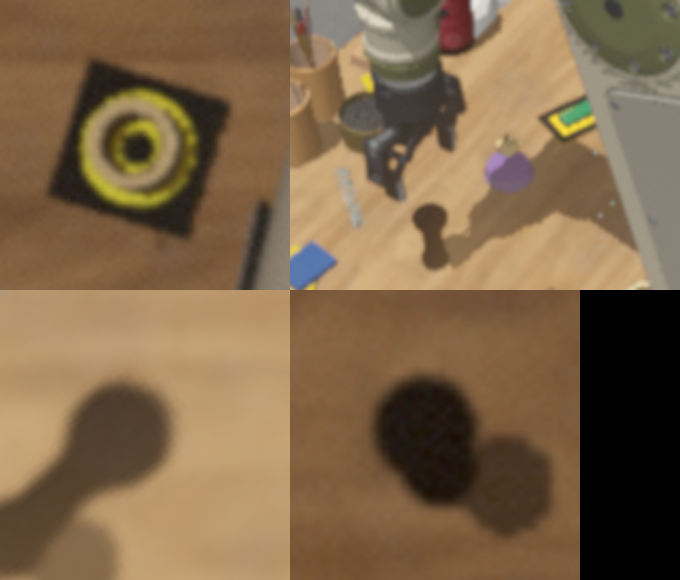

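The tape roll is down round the core (133,147 in the upper left). The punch head is about (430,215) in the upper right, below the gripper.

{"fn": "carry_out", "kwargs": {"steps": [[[0, 0, 0], [0.1, 0.1, 1], 0], [[0, 0, 0], [0.1, 0.1, 3], 0], [[0, 0, 0], [0.1, 0.1, 5], 0], [[0, 0, 0], [0.1, 0.1, 7], 0], [[0, 0, 0], [0.1, 0.1, 8.5], 0], [[0, 0, 0], [0.1, 0.1, 9], 0], [[0, 0, 0], [0.1, 0.1, 9], 0], [[0, 0, 0], [0.1, 0.1, 9], 0]]}}

```text
clock: 26.65
tcp_pos: [0.604, 0.0062, 0.0621]
orientation: [0.001, 0.0, 1.0, -0.0]
wrist_force: [0.3, -0.3, 0.1]
finger_gap: 0.0854
grip_force: 0.0
```

{"fn": "carry_out", "kwargs": {"steps": [[[0, 0, 0], [0, 0, 0], 255], [[0, 0, 0], [0, 0, 0], 255], [[0, 0, 0], [0, 0, 0], 255], [[0, 0, 0], [0, 0, 0], 255], [[0, 0, 0], [0, 0, 0], 255], [[0, 0, 0], [0, 0, 0], 255], [[0, 0, 0], [0, 0, 0], 255], [[0, 0, 0], [0, 0, 0], 255]]}}

```text
clock: 27.65
tcp_pos: [0.6038, 0.0062, 0.0619]
orientation: [0.001, 0.0, 1.0, -0.0]
wrist_force: [-0.7, -0.3, 5.5]
finger_gap: 0.0412
grip_force: 40.8
```

```bash
python3 - <<'E'
from h import *
b,_=snap('scene','s7'); print(env.get_state()['wrist_force'])
cv2.imwrite('pics/s7c.png',cv2.resize(b[120:220,150:270],(480,400),interpolation=2)[...,::-1])
E
```

```text
[-0.3368297   0.05079391  5.28630599]
```

View pics/s7c.png

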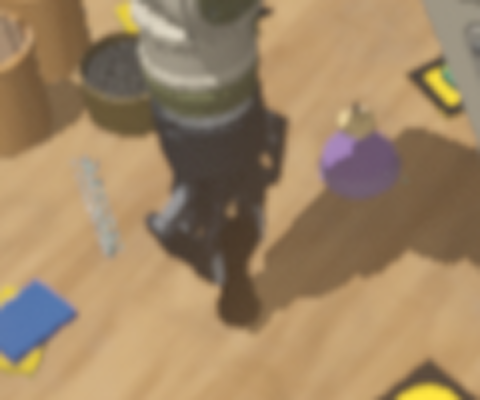

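The punch is gripped round the head and standing (foot about 238,310).

{"fn": "carry_out", "kwargs": {"steps": [[[0, 0, 0], [0, 0, -1], 255], [[0, 0, 0], [0, 0, -3], 255], [[0, 0, 0], [0, 0, -5], 255], [[0, 0, 0], [3, 0, -5], 255], [[0, 0, 0], [7, 0.1, -5], 255], [[0, 0, 0], [11, 0.2, -5], 255], [[0, 0, 0], [15, 0.3, -5], 255], [[0, 0, 0], [17.5, 0.3, -5], 255]]}}

```text
clock: 28.7
tcp_pos: [0.4257, 0.0097, 0.111]
orientation: [-0.001, 0.0, 1.0, 0.0]
wrist_force: [0.6, -0.1, -2.4]
finger_gap: 0.0412
grip_force: 40.7
```

{"fn": "carry_out", "kwargs": {"steps": [[[0, 0, 0], [0, 0, 0], 255], [[0, 0, 0], [0, 0, 0], 255], [[0, 0, 0], [0, 0, 1], 255], [[0, 0, 0], [0, 0, 2], 255], [[0, 0, 0], [0, 0, 3], 255], [[0, 0, 0], [0, 0, 3], 255], [[0, 0, 0], [0, 0, 3], 255], [[0, 0, 0], [0, 0, 3], 255]]}}

```text
clock: 29.7
tcp_pos: [0.4287, 0.0093, 0.0816]
orientation: [0.0, 0.0, 1.0, -0.0]
wrist_force: [-0.7, -0.9, -0.5]
finger_gap: 0.0415
grip_force: 40.7
```

```bash
python3 - <<'E'
from h import *
plan(.429,.009,.065,90)
b,_=snap('scene','s8'); plan(.429,.009,.065,90)
cv2.imwrite('pics/s8c.png',cv2.resize(b[160:260,200:320],(480,400),interpolation=2)[...,::-1])
E
```

```text
turn [-0.  0. -0.] q6 0.02 shift cm [-0.03 -0.03  1.66] at [0.4287 0.0093 0.0816] t 29.7
turn [-0.  0. -0.] q6 0.02 shift cm [-0.02 -0.02  1.67] at [0.4287 0.0092 0.0816] t 29.75
```

View pics/s8c.png

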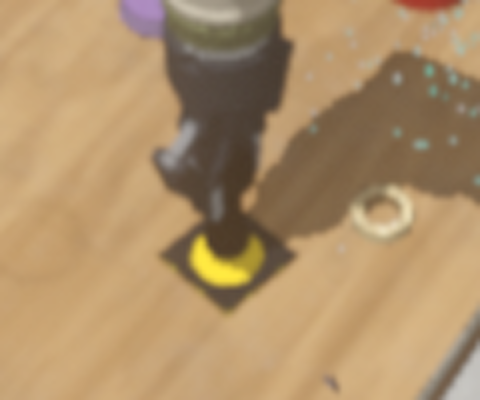

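The punch is upright over the round cut-out (foot about 228,245; cut-out 228,258). Next I lower it 1.65 cm, release and rise.

{"fn": "carry_out", "kwargs": {"steps": [[[0, 0, 0], [0, 0, 0.5], 255], [[0, 0, 0], [0, 0, 1], 255], [[0, 0, 0], [0, 0, 1.4], 255], [[0, 0, 0], [0, 0, 1.65], 255], [[0, 0, 0], [0, 0, 1.65], 255], [[0, 0, 0], [0, 0, 1.65], 255], [[0, 0, 0], [0, 0, 1.65], 255], [[0, 0, 0], [0, 0, 1.65], 255]]}}

```text
clock: 30.75
tcp_pos: [0.4286, 0.0093, 0.0649]
orientation: [0.0, 0.0, 1.0, -0.0]
wrist_force: [0.5, -0.0, 0.0]
finger_gap: 0.0413
grip_force: 40.9
```

{"fn": "carry_out", "kwargs": {"steps": [[[0, 0, 0], [0, 0, 0], 0], [[0, 0, 0], [0, 0, 0], 0], [[0, 0, 0], [0, 0, 0], 0], [[0, 0, 0], [0, 0, 0], 0], [[0, 0, 0], [0, 0, -1.5], 0], [[0, 0, 0], [0, 0, -5], 0], [[0, 0, 0], [0, 0, -9], 0], [[0, 0, 0], [0, 0, -12], 0]]}}

```text
clock: 31.75
tcp_pos: [0.4287, 0.0093, 0.1865]
orientation: [0.001, 0.0, 1.0, -0.0]
wrist_force: [1.2, 0.1, 0.1]
finger_gap: 0.0854
grip_force: 0.0
```

{"fn": "carry_out", "kwargs": {"steps": [[[0, 0, 0], [0, -5, 0], 0], [[0, 0, 0], [0, -10, 0], 0], [[0, 0, 0], [0, -15, 0], 0], [[0, 0, 0], [0, -20, 0], 0], [[0, 0, 0], [0, -20, 0], 0], [[0, 0, 0], [0, -20, 0], 0], [[0, 0, 0], [0, -20, 0], 0], [[0, 0, 0], [0, -20, 0], 0]]}}

```text
clock: 32.75
tcp_pos: [0.4284, -0.1896, 0.1849]
orientation: [0.0, -0.001, 1.0, 0.0]
wrist_force: [0.2, 0.3, -0.1]
finger_gap: 0.0854
grip_force: 0.0
```

```bash
python3 - <<'E'
from h import *
a,_=snap('top','t9'); b,_=snap('scene','s9')
cv2.imwrite('pics/m9.png',np.hstack([cv2.resize(a[130:270,60:260],(400,280),interpolation=2),cv2.resize(b[180:320,100:300],(400,280),interpolation=2)])[...,::-1])
E
```

```text
(no output)
```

View pics/m9.png

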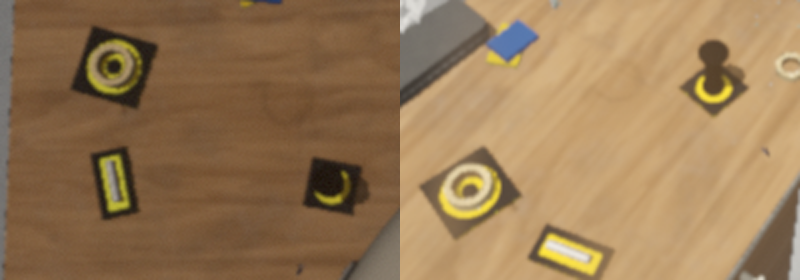

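The punch stands in its cut-out (right half, about 714,85), with yellow visible around the foot. The tape roll (470,188) and the bar (568,252) are seated, so I'm handing in.

```bash
python3 -c "
from workcell import env
print(env.hand_in())"
```

```text
the job is handed in; nothing more can be done
None
```

The lighter, steel bar, tape roll and punch are each in their matching tile and released (the punch standing), the gripper never went near the spirit lamp or red pot, and the job was handed in at about 33 s; no verdict came back.

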